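Pin the retaining bar shut over the bronze bowl

TASK

The bronze bowl is about to be carried to the X-ray room on its holding board: swing the board's retaining bar over the bowl until its eye lies above the brass keeper block, then take the pin with the red knob out of the wooden rack and push it down through the eye and on through the hole of the keeper block, fully home with its collar resting on the bar, and let go. The block is adjustable and nobody knows exactly where along its slots it was last screwed down, so feel for its hole with the pin, easing pin and bar sideways under light pressure; never force the pin (at no time more than about 25 N on it). Leave the bowl and the two black pins as they are.

Things in the scene. Friction and masses are not known exactly. Their poses are not given: they have to be found in the camera images.
- board: Plywood holding board, fixed to the table, 170 x 340 x 15 mm; origin at the centre of its underside; x axis across the board (away from the robot at yaw 0), y along it, z up. In its frame the bar's vertical pivot axis is at (0, 0.128) and the latch post (44 x 18 mm, to z = 0.086) at (0, -0.089). Four black bumpers round the bowl are 49 mm high.
- latch (a point): Point fixed to the board at (0, -0.130, 0.098) in its frame, on the flat top of the brass keeper block (60 mm along x, 34 along y, z = 0.086 to 0.098): middle of the range of its hole. The real hole (vertical, right through, 11.5 mm wide, free space below) lies up to 10 mm from here along the board's x axis, never along y. The block's leaf spring yields 1 mm down per 5 N, up to 6 mm; not sideways.
- bar (a joint): Thin aluminium retaining bar, 26 mm wide, top at z = 0.110 above the table, swings level about the pivot, clear of the bowl. Radians: 0 = along the board's -y, eye over the latch point; positive = open, free end on the board's -x side. Range -0.15 to 1.2, no stop at 0. Light friction (about 1 N at the free end) holds it where it is left. Starts at 0.35 to 0.70.
- bar_eye (a point): Centre of the upper mouth of the eye, an 11.5 mm vertical hole through the bar's 10 mm thick end (z = 0.100 to 0.110, 2 mm above the keeper block), 258 mm from the pivot axis; the bar ends 18 mm farther out and bends down 1 mm per 6 N here. At bar value a it is at (-0.258 sin a, 0.128 - 0.258 cos a) in the board's frame.
- bar_knob (a point): Middle of the black round knob on the bar's top, 22 mm in diameter, z = 0.114 to 0.142 (this point 0.129), 140 mm from the pivot axis, in line with the eye. Fixed to the bar; grip it from above to swing the bar.
- pin: The pin with the RED knob, 80 mm long, about 60 g; origin at the centre of its lower tip, z up along the pin. Steel shaft 10 mm in diameter, 0 to 46 mm, its lowest 2.5 mm tapered to 7.6 mm; collar 22 mm in diameter, 46 to 50 mm; round knob 18 mm in diameter, 50 to 80 mm. Starts upright in one of the rack's holes, tip 6 mm above the table.
- pin_collar (a point): Centre of the underside of the red pin's collar, on its axis, 46 mm above its tip; fully home it lies on top of the bar, z = 0.110.
- pin_b: A pin with a BLACK knob, not to be used: 68 mm long, shaft 10 mm in diameter and 34 mm long, collar and knob like the red pin's; origin at its tip. Stands in the rack.
- pin_c: A second pin with a black knob, like pin_b. Stands in the rack.
- rack: Wooden pin rack, fixed to the table, 40 x 146 x 34 mm, origin at the centre of its underside. Three upright holes, 11 mm wide and 28 mm deep, at its own y = -0.045, 0 and +0.045 (x = 0), hold the three pins in any order.
- bowl: Bronze bowl, 129 mm in diameter, 68 mm high, 0.85 kg, loose on its bed in the middle of the board; origin at the centre of its foot, rim at z = 0.091.
There are look-alikes about, which are no part of the job. Several things have the shape of the pin; the one meant has the colours described above.

How it is judged (in metres and radians):
On the way:
1. the bar is swung over the bowl: its eye lies over the keeper block, within 25 mm of the board's centre line (value of joint bar between -0.097 and 0.097 rad), for 0.1 s.
At the end, for the whole second after the job is handed in: Red pin at rest, released, upright (0.07 rad) through eye and keeper hole: collar at most 2.5 mm above the bar and within 3 mm of the eye's axis, tip below the block, within 14 mm (x) and 4 mm (y) of board point (0, -0.130). Bowl and black pins within 12 mm of their start, bowl level (0.1 rad) (z of pin_collar in the frame of board between 0.107 and 0.1125 m and horizontal distance between pin_collar and bar_eye below 0.003 m and angle between pin's own z axis and vertical below 0.07 rad and x of pin in the frame of board between -0.014 and 0.014 m and y of pin in the frame of board between -0.134 and -0.126 m and z of pin in the frame of board below 0.068 m and linear speed of pin below 0.01 m/s and distance of each of bowl, pin_b, pin_c from where it was at the start of the episode below 0.012 m and angle between bowl's own z axis and vertical below 0.1 rad); the robot touches nothing.
It fails at once if more than 25 N between the red pin and the holding board with its bar and keeper block (contact force between pin and board above 25 N).
It fails at once if the bowl pushed by more than 12 mm, tipped, or pressed by the robot or the pin with more than 3 N (distance of bowl from where it was at the start of the episode above 0.012 m or angle between bowl's own z axis and vertical above 0.1 rad or contact force between any of the arm, the fingers, pin and bowl above 3 N).
It fails at once if a black pin taken out or displaced by more than 12 mm (distance of any of pin_b, pin_c from where it was at the start of the episode above 0.012 m).
It also fails if it takes over 72 s, if anything falls off the work surface, if the arm or the gripper's body presses on something with over 40 N, if the wrist force passes 120 N, or if a joint passes its speed limit or range.

ROBOT

A 6-joint arm with a two-finger parallel gripper is mounted at the origin on a cart in front of the work surface, level with it; the furniture and walls round the work are solid. World frame = base frame: x ahead of the robot, y to its left, z up, the work surface at z = 0. Lengths are in m, angles in degrees, forces in N, time in s.
With the tool pointing down it reaches from about 0.375 to 0.9 m from the base axis. Payload 3.1 kg.
Tool frame: the origin (TCP) lies on the centre line of the jaws, within the pads' length; the fingertips stand 14 mm ahead of it and the grasp point (between the pads) lies 5 mm behind it (bot.tips_ahead is the distance from the TCP to the fingertips, in m); z points along the fingers, y is the line along which they close (so a half turn about z gives the same grasp; the last joint's range is limited). The gripper opens to 87 mm and grips with 3 to 60 N. Pads are 19 mm wide; open, the fingers measure 117 mm over their backs; the gripper's body (75 mm by 190 mm) begins 51 mm behind the grasp point.
Start: joints at [59.616, 30.224, 82.088, -0, 67.689, -10.227], TCP at [0.215, 0.587, 0.237] pointing down, gripper open.
Joint ranges: [-176.69, 176.69], [-43.24, 126.21], [12.49, 139.97], [-82, 262], [0, 151.66], [-163.58, 163.58]. Speed limits (degrees/s): [159.86, 159.86, 180, 180, 180, 180].

INTERFACE

Orientations are given as a 3x3 rotation matrix whose columns are the frame's x, y, z axes.
In Python, from rig import bot gives the robot as it stands.
- The arm moves only by the tool play_rows, never from a script. Its argument "moves" is a list that holds one entry, the list of rows, each a list of 6 numbers: the shift along the tool's x, y, z in mm, then the turn, a rotation vector about the tool's x, y, z in rad. A call has 1 to 5 rows; each row shifts and turns the commanded pose from where the row before left it, along the tool's axes as they then stand; what a row does not reach is not made up. A row lasts 1/10 s, in which the tool goes at most 50 mm and 8.59 degrees, less where a joint would pass 70% of its speed; a pose out of reach is approached as far as the arm can. A call with a gripper value outside its range is refused whole. "fingers" is the opening, from -1 (shut) to 1 (fully open), set as the call begins (left out, the last holds). The fingers move at their own pace and stop on an object; the grip force is fixed at half the most. Time passes only in rows, so rows that do not move let the fingers close. It gives the time, the measured TCP pose, the force, the opening and the grip force at its end, in the units of the state.
- bot.read_state(): the state, without advancing time (a new reading comes with each control period).
- bot.capture(name): name is "scene" or "top" or "wrist"; returns a dict with "image" (400x640x3 uint8, blue, green, red), "fx", "fy", "cx", "cy" (pixels), "R" (3x3) and "t" (3): a world point X has camera coordinates R X + t. Camera axes: x right, y down, z forward; pixel columns grow to the right and rows downward; lengths in m; the calibration is good to about 2 mm. The wrist camera is an equidistant fisheye: a pixel r from the principal point sees the ray r / f radians off the axis. A picture is of the moment at which its call begins. There is no depth.
- bot.hand_in(): hands the job in; it is judged then, once.
Trained networks look in a picture, given as the dict that the camera call returned (one of the last four; its "shot" number tells which), for a name from the list of things; names that differ only in an ending like _2 or _b are one class to them, and where a whole thing is asked for, a point or a joint stands for the part that bears it (a point fixed in the world has none). Each returns a list of dicts, best first, with "confidence" (0 to 1); they miss things now and then, are a little off and sometimes report something else, mostly with a low value. They report only what shows in the picture. A call takes as long as a camera call. They do not tell look-alikes from the thing itself.
- bot.search_frame(picture, query): "centre" ([column, row] in pixels, amid what is visible of it).
- bot.silhouettes(picture, query): "pixels" (400x640 bool, what is visible of it) and "centre" ([column, row] in pixels, amid what is visible of it).
- bot.pinpoint(picture, query): "centre" ([column, row] in pixels: a listed point, or the origin of a listed thing).
The state is a dict: "time_s": time; "joint_positions": joint angles; "qvel": joint speeds; "tau": joint torques, N m; "position": TCP position; "tcp_rot": TCP orientation; "force": force on the tool from outside, world axes, zero at the start; "moment": the same for the moment, N m; "opening": opening from 0.0 (shut) to 1.0 (fully open); "grasp_force": force on a finger pad.
Only numpy, scipy, OpenCV 4.12 (cv2) and the standard library are available. Lean on these libraries where they do the work, as an engineer would, in place of code of your own. Each camera call takes 0.05 s, during which the arm holds its last target. There are 200 camera calls.

## Working session

There is one attempt and no reset: what is moved stays moved. The work goes in short steps, Python scripts to look and compute and a tool call to move; the robot and the scene stay as the last step left them, time stands still between calls to the robot, and variables do not carry over. Pictures are saved under pics/ and viewed, at most 10 in all, crops included, and the job is handed in when it is done.

Besides the shell and the picture viewer there is one more tool, called after "Emit:" in YAML: its name, and indented under it one key for each argument. play_rows: Moves the arm, as the interface text tells. Its arguments: {"type":"object","properties":{"moves":{"type":"array","items":{"type":"array","items":{"type":"array","items":{"type":"number"}}}},"fingers":{"type":"number"}},"required":["moves"]}

```bash
mkdir -p pics; ls
cat > h.py <<'E'
import numpy as np, cv2
from rig import bot
def ray(c,px):
    R=np.array(c["R"]);t=np.array(c["t"])
    d=np.array([(px[0]-c["cx"])/c["fx"],(px[1]-c["cy"])/c["fy"],1.])
    return -R.T@t, R.T@d
def at_z(c,px,z):
    o,d=ray(c,px); return o+d*(z-o[2])/d[2]
def proj(c,X):
    p=np.array(c["R"])@np.array(X)+np.array(c["t"]); return np.array([c["fx"]*p[0]/p[2]+c["cx"],c["fy"]*p[1]/p[2]+c["cy"]])
def tri(a,pa,b,pb):
    o1,d1=ray(a,pa);o2,d2=ray(b,pb)
    s=np.linalg.lstsq(np.c_[d1,-d2],o2-o1,rcond=None)[0]
    p,q=o1+s[0]*d1,o2+s[1]*d2
    return (p+q)/2,np.linalg.norm(p-q)
E
python3 - <<'E'
from h import *
np.set_printoptions(precision=4,suppress=True)
s=bot.read_state();print(s)
C={n:bot.capture(n) for n in("top","scene")}
for n,c in C.items():
    cv2.imwrite(f"pics/{n}0.png",c["image"])
    print(n,"cam",-np.array(c["R"]).T@c["t"])
    for q in["board","latch","bar_eye","bar_knob","pin","pin_collar","pin_b","rack","bowl"]:
        print(q,[(np.round(r["centre"],1).tolist(),round(r["confidence"],2)) for r in bot.pinpoint(c,q)[:6]])
E
```

```text
pics
{'time_s': 0.0, 'joint_positions': array([ 59.6164,  30.278 ,  82.1567,  -0.0006,  67.6867, -10.2273]), 'qvel': array([ 0.0705,  0.0191, -0.0594,  0.0114,  0.0535,  0.1029]), 'tau': array([ -0.0006, -44.0033, -17.6595,   0.0631,   0.0583,  -0.0002]), 'position': array([0.215 , 0.5861, 0.2356]), 'tcp_rot': array([[-0.9388,  0.3446, -0.0011],
       [ 0.3446,  0.9388, -0.0018],
       [ 0.0004, -0.0021, -1.    ]]), 'force': array([-0.1532,  0.2262,  0.5488]), 'moment': array([-0.02  ,  0.074 , -0.0259]), 'grasp_force': 0.0, 'opening': 0.9959588192970219}
top cam [ 0.4273 -0.1774  1.2469]
board [([276.8, 188.4], 0.69)]
latch [([325.0, 177.6], 0.7)]
bar_eye [([323.3, 226.6], 0.93)]
bar_knob [([274.9, 207.4], 0.85)]
pin [([397.5, 238.6], 0.65), ([435.2, 210.8], 0.58), ([418.4, 212.9], 0.45), ([402.6, 210.2], 0.39)]
pin_collar [([419.0, 213.6], 0.65), ([402.0, 211.2], 0.55), ([396.9, 239.2], 0.49)]
pin_b [([397.5, 238.6], 0.65), ([435.2, 210.8], 0.58), ([418.4, 212.9], 0.45), ([402.6, 210.2], 0.39)]
rack [([417.9, 212.0], 0.79)]
bowl [([276.2, 189.1], 0.78)]
scene cam [-0.0571  0.4107  0.5508]
board [([264.6, 247.4], 0.56)]
latch [([302.1, 179.1], 0.97)]
bar_eye [([337.5, 196.8], 0.97)]
bar_knob [([280.2, 199.8], 0.88)]
pin [([402.8, 220.6], 0.77), ([390.6, 197.9], 0.67), ([402.1, 190.5], 0.55), ([384.3, 204.7], 0.42)]
pin_collar [([395.5, 198.9], 0.6), ([402.8, 202.7], 0.59), ([383.3, 185.0], 0.5), ([264.4, 248.7], 0.18)]
pin_b [([402.8, 220.6], 0.77), ([390.6, 197.9], 0.67), ([402.1, 190.5], 0.55), ([384.3, 204.7], 0.42)]
rack [([394.3, 200.4], 0.86)]
bowl [([263.9, 235.9], 0.6)]
```

Run:
```python
from h import *
t=cv2.imread("pics/top0.png")[120:280,200:480]; s=cv2.imread("pics/scene0.png")[130:290,200:480]
cv2.imwrite("pics/both.png",cv2.resize(np.vstack([t,s]),None,fx=1.87,fy=1.87,interpolation=cv2.INTER_CUBIC))
```

```text
(no output)
```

View pics/top0.png

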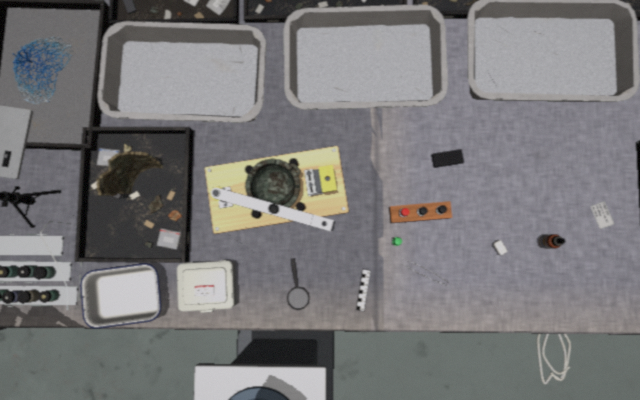

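View pics/both.png

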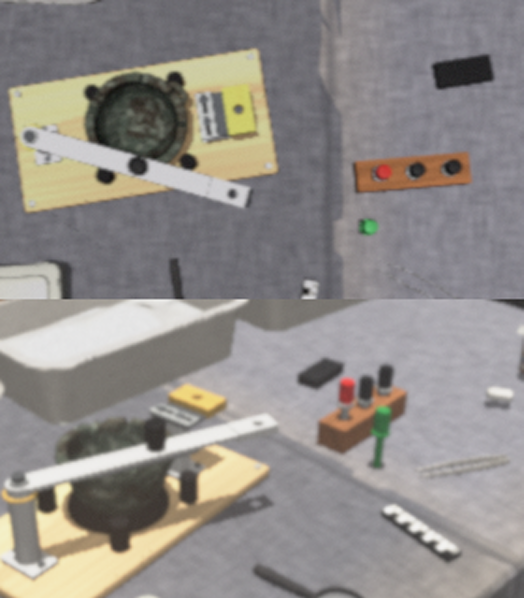

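The top view shows the red-knobbed pin in the rack at about (404,211), with the black pins at (422,211) and (442,210). A green-knobbed look-alike stands on the table at (397,240). The bar's pivot is at (222,195), its knob at (273,209) and its eye at (324,224). The yellow keeper block is at (327,180) with a dark hole near (327,178). I choose the red one at (404,211), and both views in the crop confirm it.

Run:
```python
from h import *
np.set_printoptions(precision=4,suppress=True)
C={n:bot.capture(n) for n in("top","scene")}
T,S=C["top"],C["scene"]
for q in["board","latch","bar_eye","bar_knob","rack","bowl"]:
    a=bot.pinpoint(T,q);b=bot.pinpoint(S,q)
    if a and b: print(q,*tri(T,a[0]["centre"],S,b[0]["centre"]))
for n,c in C.items():
    im=c["image"].astype(int);m=((im[...,2]>120)&(im[...,1]<80)&(im[...,0]<80)).astype(np.uint8)
    k,l,st,ce=cv2.connectedComponentsWithStats(m);print(n,[(st[i].tolist(),ce[i]) for i in range(1,k) if st[i][4]>8])
m=bot.silhouettes(T,"board")[0]["pixels"].astype(np.uint8)
im=T["image"]
# board top at z=.015 : warp mask pts to world
for nm in("board","rack"):
    z={"board":.015,"rack":.034}[nm]
    mm=bot.silhouettes(T,nm)[0]["pixels"].astype(np.uint8)
    cn=max(cv2.findContours(mm,0,1)[0],key=cv2.contourArea)[:,0]
    W=np.array([at_z(T,p,z)[:2] for p in cn],np.float32)
    print(nm,cv2.minAreaRect(W),cv2.boxPoints(cv2.minAreaRect(W)))
for q in ["bar_eye","bar_knob"]:
    print(q,at_z(T,bot.pinpoint(T,q)[0]["centre"],.11 if q=="bar_eye" else .129))
print("pin", [ (r["centre"],at_z(T,r["centre"],.006)) for r in bot.pinpoint(T,"pin")])
```

```text
latch [ 0.6017 -0.1585  0.108 ] 0.00584559621024448
bar_eye [ 0.4941 -0.1558  0.1103] 0.0024147022021292356
bar_knob [ 0.54   -0.0217  0.0268] 0.02416379472779986
rack [ 0.5254 -0.3912 -0.0074] 0.00282456750041867
top [([401, 208, 8, 8, 51], array([404.6863, 211.3725]))]
scene [([382, 175, 7, 10, 61], array([384.8689, 179.377 ]))]
board ((0.5674344301223755, -0.03859268128871918), (0.20492659509181976, 0.34131965041160583), 8.604461669921875) [[ 0.4406  0.1148]
 [ 0.4917 -0.2227]
 [ 0.6943 -0.192 ]
 [ 0.6432  0.1455]]
rack ((0.5251140594482422, -0.3883739113807678), (0.04154755547642708, 0.14990919828414917), 4.796622276306152) [[ 0.4981 -0.3154]
 [ 0.5107 -0.4648]
 [ 0.5521 -0.4613]
 [ 0.5395 -0.3119]]
bar_eye [ 0.495 -0.155  0.11 ]
bar_knob [ 0.5232 -0.0432  0.129 ]
pin [([398.0, 242.1], array([ 0.4524, -0.3369,  0.006 ])), ([404.6, 211.2], array([ 0.5286, -0.3539,  0.006 ])), ([437.2, 211.7], array([ 0.5277, -0.434 ,  0.006 ])), ([419.4, 213.8], array([ 0.5223, -0.3902,  0.006 ])), ([270.4, 205.7], array([ 0.541 , -0.0211,  0.006 ]))]
```

```bash
cat >> h.py <<'E'
from scipy.spatial.transform import Rotation as Ro
np.set_printoptions(precision=4,suppress=True)
def Rd(yaw):  # tool down, y axis at yaw deg
    a=np.radians(yaw); y=np.array([np.cos(a),np.sin(a),0]); z=np.array([0,0,-1.]); return np.c_[np.cross(y,z),y,z]
def rows(target,yaw,n=None,p=None,R=None):
    s=bot.read_state(); p=np.array(s["position"] if p is None else p); R=np.array(s["tcp_rot"]) if R is None else R
    d=np.array(target)-p; v=Ro.from_matrix(R.T@Rd(yaw)).as_rotvec()
    n=n or int(max(np.ceil(np.linalg.norm(d)/.045),np.ceil(np.linalg.norm(v)/.14),1))
    out=[]
    for i in range(n):
        sh=R.T@(p+d/n*1 -p)*1000; out.append([*np.round(sh,1),*np.round(v/n,3)]); R=R@Ro.from_rotvec(v/n).as_matrix()
    print(n,"rows"); [print([float(x) for x in r]) for r in out]
def wpx(c,px):  # fisheye ray
    u=np.array([(px[0]-c["cx"])/c["fx"],(px[1]-c["cy"])/c["fy"]]);th=np.hypot(*u)
    R=np.array(c["R"]);d=np.r_[u/max(th,1e-9)*np.sin(th),np.cos(th)]
    return -R.T@np.array(c["t"]),R.T@d
def wz(c,px,z):
    o,d=wpx(c,px);return o+d*(z-o[2])/d[2]
def wproj(c,X):
    p=np.array(c["R"])@np.array(X)+np.array(c["t"]);r=np.hypot(p[0],p[1]);th=np.arctan2(r,p[2])
    return np.array([c["cx"]+c["fx"]*th*p[0]/r,c["cy"]+c["fy"]*th*p[1]/r])
E
python3 - <<'E'
from h import *
rows([.523,-.043,.25],-14,n=17)
E
```

```text
17 rows
[-29.8, -28.5, -0.8, 0.0, -0.0, 0.086]
[-32.1, -25.9, -0.8, 0.0, -0.0, 0.086]
[-34.2, -23.0, -0.8, 0.0, -0.0, 0.086]
[-36.1, -20.0, -0.8, 0.0, -0.0, 0.086]
[-37.6, -16.8, -0.8, 0.0, -0.0, 0.086]
[-38.9, -13.5, -0.8, 0.0, -0.0, 0.086]
[-40.0, -10.1, -0.8, 0.0, -0.0, 0.086]
[-40.7, -6.6, -0.8, 0.0, -0.0, 0.086]
[-41.1, -3.1, -0.8, 0.0, -0.0, 0.086]
[-41.2, 0.4, -0.8, 0.0, -0.0, 0.086]
[-41.0, 4.0, -0.8, 0.0, -0.0, 0.086]
[-40.5, 7.5, -0.8, 0.0, -0.0, 0.086]
[-39.8, 10.9, -0.8, 0.0, -0.0, 0.086]
[-38.7, 14.3, -0.8, 0.0, -0.0, 0.086]
[-37.3, 17.6, -0.8, 0.0, -0.0, 0.086]
[-35.6, 20.7, -0.8, 0.0, -0.0, 0.086]
[-33.7, 23.7, -0.8, 0.0, -0.0, 0.086]
```

Emit:
play_rows:
  moves:
    - [[-30,-28,-1,0,0,0.086],[-32,-26,-1,0,0,0.086],[-34,-23,-1,0,0,0.086],[-36,-20,-1,0,0,0.086],[-38,-17,-1,0,0,0.086]]

```text
time_s: 2.5
position: [0.3066, 0.4003, 0.2418]
tcp_rot: [[-0.708, 0.707, 0.001], [0.707, 0.708, 0.0], [-0.0, 0.001, -1.0]]
force: [1.0, -0.1, -0.3]
opening: 0.997
grasp_force: 0.0
```

Emit:
play_rows:
  moves:
    - [[-39,-14,-1,0,0,0.086],[-40,-10,-1,0,0,0.086],[-41,-7,-1,0,0,0.086],[-41,-3,-1,0,0,0.086],[-41,0,-1,0,0,0.086]]

```text
time_s: 3.0
position: [0.3967, 0.2144, 0.2469]
tcp_rot: [[-0.348, 0.937, 0.001], [0.937, 0.348, 0.0], [-0.0, 0.001, -1.0]]
force: [0.5, 0.2, -0.4]
opening: 1.002
grasp_force: 0.0
```

Emit:
play_rows:
  moves:
    - [[-41,4,-1,0,0,0.086],[-40,8,-1,0,0,0.086],[-40,11,-1,0,0,0.086],[-39,14,-1,0,0,0.086],[-37,18,-1,0,0,0.086]]

```text
time_s: 3.5
position: [0.4878, 0.0294, 0.2519]
tcp_rot: [[0.075, 0.997, 0.001], [0.997, -0.075, 0.0], [0.0, 0.001, -1.0]]
force: [0.0, 1.1, 0.6]
opening: 0.999
grasp_force: 0.0
```

Emit:
play_rows:
  moves:
    - [[-36,21,-1,0,0,0.086],[-34,24,-1,0,0,0.086],[0,0,0,0,0,0],[0,0,0,0,0,0]]

```text
time_s: 3.9
position: [0.524, -0.0444, 0.2534]
tcp_rot: [[0.242, 0.97, -0.001], [0.97, -0.242, 0.001], [0.0, -0.001, -1.0]]
force: [-1.2, 0.9, -0.2]
opening: 1.004
grasp_force: 0.0
```

Run:
```python
from h import *
c=bot.capture("wrist");cv2.imwrite("pics/w1.png",c["image"])
print("cam",-np.array(c["R"]).T@c["t"],c["R"],c["fx"])
for q,z in [("bar_eye",.11),("bar_knob",.129),("latch",.098),("bowl",.0),("pin_collar",.052)]:
    for r in bot.pinpoint(c,q)[:3]: print(q,np.round(r["centre"],1),round(r["confidence"],2),wz(c,r["centre"],z))
```

```text
cam [0.5434 0.0306 0.401 ] [[ 0.9701 -0.2428 -0.0004]
 [-0.2332 -0.9321  0.2772]
 [-0.0676 -0.2688 -0.9608]] 309.70691628693146
bar_eye [317.5 294.9] 0.61 [ 0.4941 -0.1548  0.11  ]
bar_knob [318.2 195.3] 0.57 [ 0.5241 -0.0395  0.129 ]
bowl [360.4 157.7] 0.63 [ 0.5811 -0.0366  0.    ]
```

View pics/w1.png

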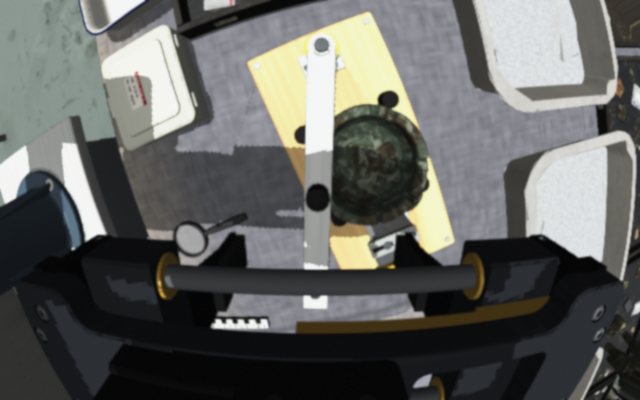

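The wrist view shows the bar running straight down the image: pivot (321,45), knob (317,198), eye about (317,295). The bowl is at (378,160). The knob position agrees with the top view, so I'll descend and grip it.

Emit:
play_rows:
  moves:
    - [[2,0,40,0,0,0],[2,-1,45,0,0,0],[0,0,28,0,0,0],[0,0,12,0,0,0]]
  fingers: 0

```text
time_s: 4.6
position: [0.5221, -0.0382, 0.1262]
tcp_rot: [[0.239, 0.971, -0.005], [0.971, -0.239, 0.001], [0.0, -0.005, -1.0]]
force: [-0.0, 0.2, -0.6]
opening: 0.726
grasp_force: 0.0
```

Emit:
play_rows:
  moves:
    - [[0,0,0,0,0,0],[0,0,0,0,0,0],[0,0,0,0,0,0],[0,0,0,0,0,0]]
  fingers: -1

```text
time_s: 5.0
position: [0.525, -0.0397, 0.13]
tcp_rot: [[0.241, 0.971, 0.003], [0.971, -0.241, -0.001], [-0.0, 0.003, -1.0]]
force: [-0.2, -0.2, 0.6]
opening: 0.357
grasp_force: 0.0
```

Run:
```python
from h import *
s=bot.read_state();print(s["position"],s["tcp_rot"],s["force"],s["opening"],s["grasp_force"])
c=bot.capture("top");S=bot.capture("scene")
for q,z in [("bar_eye",.11),("latch",.098)]:
    a=bot.pinpoint(c,q);b=bot.pinpoint(S,q)
    for r in a[:2]: print(q,r["centre"],at_z(c,r["centre"],z),r["confidence"])
    for r in b[:2]: print(q,r["centre"],at_z(S,r["centre"],z),r["confidence"])
im=cv2.resize(c["image"][130:250,200:360],None,fx=5,fy=5,interpolation=cv2.INTER_CUBIC);cv2.imwrite("pics/t2.png",im)
np.save("top.npy",{k:np.array(c[k]) for k in("R","t","fx","fy","cx","cy")},allow_pickle=True)
```

```text
[ 0.525  -0.0397  0.13  ] [[ 0.2406  0.9706  0.0031]
 [ 0.9706 -0.2406 -0.0009]
 [-0.0001  0.0032 -1.    ]] [-0.2065 -0.1633  0.5848] 0.35658017176327356 0.0
bar_eye [324.3, 226.1] [ 0.4855 -0.1575  0.11  ] 0.65
latch [325.8, 176.1] [ 0.6019 -0.1602  0.098 ] 0.85
```

View pics/t2.png

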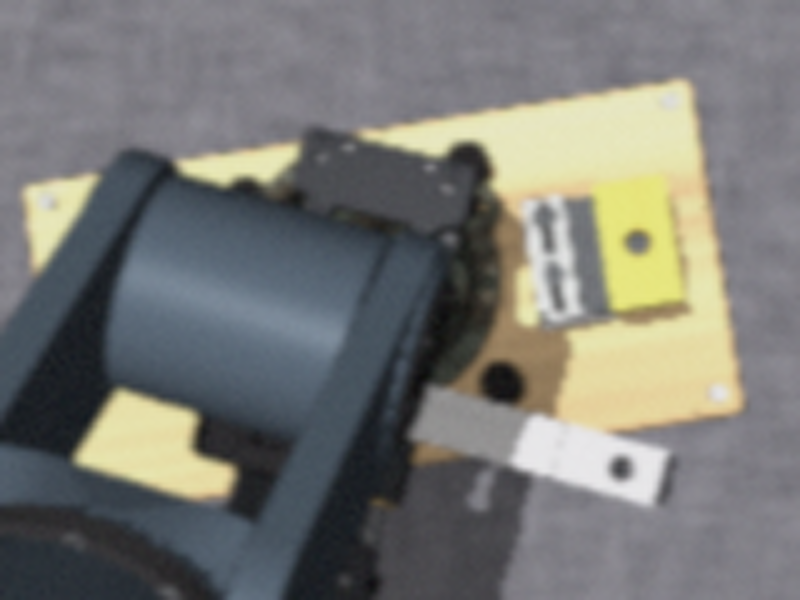

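The top-view crop shows the gripper over the knob. The keeper block's dark hole is at crop (637,242), image (327,178), and the bar's eye is at crop (622,467), image (324,223). Three board corners are visible.

Run:
```python
from h import *
c=np.load("top.npy",allow_pickle=True).item()
P=lambda u,v,z:at_z(c,((u+.5)/5-.5+200,(v+.5)/5-.5+130),z)
TL,TR,BR=P(22,188,.015),P(690,80,.015),P(742,410,.015)
print(TL,TR,BR,np.linalg.norm(TL-TR),np.linalg.norm(TR-BR))
e=TR-TL;print("yaw",np.degrees(np.arctan2(e[0],-e[1])),"c",(TL+BR)/2)
H=P(637,242,.098);E=P(622,467,.11);print("hole",H,"eye",E)
for k in[(592,180),(668,175),(690,302),(610,316)]:print(P(*k,.098))
s=bot.read_state();K=s["position"]
for yaw in (8.6,np.degrees(np.arctan2(e[0],-e[1]))):
    a=np.radians(yaw);o=((TL+BR)/2)[:2]
    ex=np.array([np.cos(a),np.sin(a)]);ey=np.array([-np.sin(a),np.cos(a)])
    piv=o+.128*ey; print("piv",piv,"latch",o-.13*ey,"hole in board",(H[:2]-o)@ex,(H[:2]-o)@ey)
    for n,q in("knob",K[:2]),("eye",E[:2]):
        d=q-piv; print(n,"r",np.linalg.norm(d),"a",np.arctan2(-d@ex,-d@ey))
```

```text
[0.6364 0.1463 0.015 ] [ 0.6915 -0.188   0.015 ] [ 0.5263 -0.214   0.015 ] 0.3388605876106478 0.16726368423190097
yaw 9.372118917317188 c [ 0.5813 -0.0338  0.015 ]
hole [ 0.5974 -0.163   0.098 ] eye [ 0.4925 -0.1568  0.11  ]
[ 0.6265 -0.1419  0.098 ]
[ 0.6289 -0.1772  0.098 ]
[ 0.5695 -0.1876  0.098 ]
[ 0.5629 -0.1507  0.098 ]
piv [0.5622 0.0927] latch [ 0.6008 -0.1624] hole in board -0.0033998088458226314 -0.1300832127744991
knob r 0.13773399551058946 a 0.4303954527912958
eye r 0.25905259029806776 a 0.42241292760042104
piv [0.5605 0.0924] latch [ 0.6025 -0.1621] hole in board -0.005152450713620999 -0.1300255867034156
knob r 0.13701267404225456 a 0.4324655528889383
eye r 0.2583396157874455 a 0.4298174400753168
```

Emit:
play_rows:
  moves:
    - [[0,0,0,0,0,0],[0,0,0,0,0,0],[0,0,0,0,0,0]]

```text
time_s: 5.6
position: [0.5241, -0.0397, 0.1287]
tcp_rot: [[0.241, 0.971, 0.0], [0.971, -0.241, -0.0], [-0.0, 0.0, -1.0]]
force: [-1.2, -1.3, 3.0]
opening: 0.237
grasp_force: 30.0
```

Emit:
play_rows:
  moves:
    - [[0.1,9.5,0,0,0,-0.068],[0.1,9.5,0,0,0,-0.068],[0.1,9.6,0,0,0,-0.069],[0.1,9.6,0,0,0,-0.069]]

```text
time_s: 6.0
position: [0.5618, -0.0444, 0.1285]
tcp_rot: [[-0.034, 0.999, -0.001], [0.999, 0.034, 0.0], [0.0, -0.001, -1.0]]
force: [-1.7, 0.1, 3.2]
opening: 0.24
grasp_force: 30.0
```

Emit:
play_rows:
  moves:
    - [[0.1,9.6,0,0,0,-0.068],[0.1,9.5,0,0,0,-0.068],[0,0,0,0,0,0],[0,0,0,0,0,0]]

```text
time_s: 6.4
position: [0.581, -0.0427, 0.1285]
tcp_rot: [[-0.165, 0.986, 0.001], [0.986, 0.165, 0.0], [-0.0, 0.001, -1.0]]
force: [-0.8, -0.3, 2.8]
opening: 0.242
grasp_force: 30.0
```

Run:
```python
from h import *
c=bot.capture("top");S=bot.capture("scene")
for q,z in [("bar_eye",.11)]:
    for n in(c,S):
        for r in bot.pinpoint(n,q)[:2]: print(q,r["centre"],at_z(n,r["centre"],z),r["confidence"])
a=cv2.resize(c["image"][150:210,280:360],None,fx=7,fy=7,interpolation=cv2.INTER_CUBIC)
b=cv2.resize(c["image"][190:230,380:460],None,fx=7,fy=4,interpolation=cv2.INTER_CUBIC)
cv2.imwrite("pics/t3.png",np.vstack([a,b]))
print(at_z(c,(404.7,211.4),.086),at_z(c,(397,240),.086))
# rack: red/black knob tops
```

```text
bar_eye [325.2, 174.0] [ 0.6049 -0.159   0.11  ] 0.72
[ 0.5216 -0.3428  0.086 ] [ 0.4556 -0.3244  0.086 ]
```

View pics/t3.png

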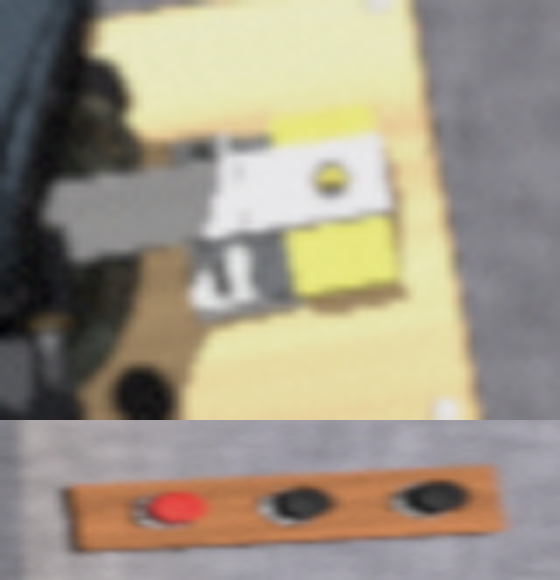

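Emit:
play_rows:
  moves:
    - [[0,-2.2,0,0,0,0.016],[0,0,0,0,0,0]]

```text
time_s: 6.8
position: [0.5782, -0.0432, 0.1286]
tcp_rot: [[-0.149, 0.989, -0.0], [0.989, 0.149, 0.0], [0.0, -0.0, -1.0]]
force: [-0.1, 1.3, 2.7]
opening: 0.244
grasp_force: 30.0
```

Emit:
play_rows:
  moves:
    - [[0,0,0,0,0,0],[0,0,0,0,0,0],[0,0,-30,0,0,0],[0,0,-30,0,0,0]]
  fingers: 0

```text
time_s: 7.2
position: [0.5775, -0.0433, 0.1877]
tcp_rot: [[-0.15, 0.989, -0.004], [0.989, 0.15, 0.001], [0.001, -0.004, -1.0]]
force: [-0.1, 0.2, 0.2]
opening: 0.472
grasp_force: 0.0
```

Run:
```python
from h import *
T,S=bot.capture("top"),bot.capture("scene")
print("red",*tri(T,(404.69,211.37),S,(384.87,179.38)))
for z in(.07,.075,.08,.086):print(z,at_z(T,(404.69,211.37),z),at_z(S,(384.87,179.38),z))
rows([.522,-.344,.17],4.8)
print(bot.read_state()["opening"],bot.read_state()["position"])
```

```text
red [ 0.5226 -0.3452  0.0706] 0.0008476769426361841
0.07 [ 0.523 -0.345  0.07 ] [ 0.523  -0.3465  0.07  ]
0.075 [ 0.5226 -0.3443  0.075 ] [ 0.517  -0.3386  0.075 ]
0.08 [ 0.5222 -0.3436  0.08  ] [ 0.511  -0.3308  0.08  ]
0.086 [ 0.5217 -0.3428  0.086 ] [ 0.5037 -0.3213  0.086 ]
7 rows
[-41.1, -14.8, 3.2, 0.001, 0.0, 0.01]
[-41.2, -14.4, 3.2, 0.001, 0.0, 0.01]
[-41.3, -14.0, 3.2, 0.001, 0.0, 0.01]
[-41.5, -13.6, 3.2, 0.001, 0.0, 0.01]
[-41.6, -13.2, 3.2, 0.001, 0.0, 0.01]
[-41.7, -12.8, 3.2, 0.001, 0.0, 0.01]
[-41.9, -12.4, 3.2, 0.001, 0.0, 0.01]
0.4884826431583645 [ 0.5813 -0.0442  0.1921]
```

Emit:
play_rows:
  moves:
    - [[-41,-15,0,0,0,0.01],[-41,-15,0,0,0,0.01],[-41,-14,0,0,0,0.01],[-42,-14,0,0,0,0.01],[-42,-13,0,0,0,0.01]]

```text
time_s: 7.8
position: [0.5341, -0.2592, 0.1874]
tcp_rot: [[-0.1, 0.995, -0.002], [0.995, 0.1, 0.001], [0.001, -0.002, -1.0]]
force: [1.4, -1.0, -0.3]
opening: 0.499
grasp_force: 0.0
```

Emit:
play_rows:
  moves:
    - [[-42,-12,0,0,0,0.01],[-42,-12,0,0,0,0.01],[0,0,0,0,0,0],[0,0,0,0,0,0],[0,0,0,0,0,0]]

```text
time_s: 8.3
position: [0.5189, -0.3423, 0.1876]
tcp_rot: [[-0.081, 0.997, -0.002], [0.997, 0.081, 0.002], [0.002, -0.002, -1.0]]
force: [-0.1, 0.6, 0.2]
opening: 0.497
grasp_force: 0.0
```

Run:
```python
from h import *
c=bot.capture("wrist")
for q,z in[("pin_collar",.052),("rack",0)]:
    for r in bot.pinpoint(c,q)[:4]:print(q,r["centre"],wz(c,r["centre"],z),r["confidence"])
im=c["image"].astype(int);m=((im[...,2]>110)&(im[...,1]<70)&(im[...,0]<70)).astype(np.uint8)
k,l,st,ce=cv2.connectedComponentsWithStats(m)
for i in range(1,k):
    if st[i][4]>30:print(st[i],ce[i],wz(c,ce[i],.07),wz(c,ce[i],.078))
print("expect",wproj(c,[.5226,-.345,.07]))
T,S=bot.capture("top"),bot.capture("scene")
for n in(T,S):
    for r in bot.pinpoint(n,"bar_eye")[:1]: print("eye",r["centre"],at_z(n,r["centre"],.11),r["confidence"])
np.save("top.npy",{k:np.array(T[k]) for k in("R","t","fx","fy","cx","cy")},allow_pickle=True)
np.save("sc.npy",{k:np.array(S[k]) for k in("R","t","fx","fy","cx","cy")},allow_pickle=True)
cv2.imwrite("pics/T4.png",T["image"]);cv2.imwrite("pics/S4.png",S["image"])
a=cv2.resize(T["image"][155:205,290:360],None,fx=8,fy=8,interpolation=cv2.INTER_CUBIC)
cv2.imwrite("pics/v4.png",a)
rows([.5226,-.345,.072],4.8)
print(bot.read_state()["position"])
```

```text
pin_collar [252.2, 174.0] [ 0.454  -0.3248  0.052 ] 0.89
pin_collar [323.3, 197.5] [ 0.5229 -0.3424  0.052 ] 0.79
rack [320.5, 222.2] [ 0.5239 -0.3861  0.    ] 0.63
[310 196  25  22 422] [321.8863 206.5047] [ 0.5218 -0.346   0.07  ] [ 0.5215 -0.3435  0.078 ]
expect [322.8824 205.5567]
eye [325.8, 177.7] [ 0.5963 -0.1604  0.11  ] 0.9
eye [302.8, 176.0] [ 0.6037 -0.1641  0.11  ] 0.83
3 rows
[-0.8, 0.9, 38.9, 0.0, 0.0, -0.0]
[-0.8, 0.9, 38.9, 0.0, 0.0, -0.0]
[-0.8, 0.9, 38.9, 0.0, 0.0, -0.0]
[ 0.5198 -0.343   0.1887]
```

View pics/v4.png

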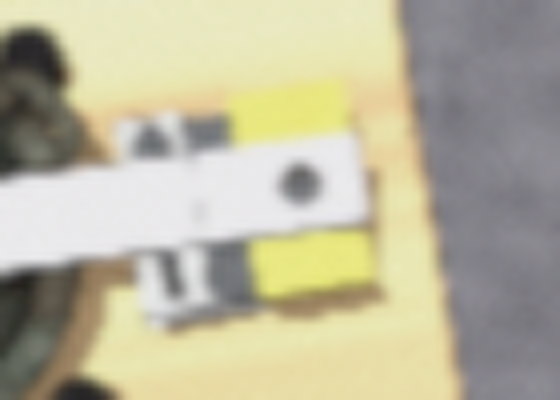

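The crop shows the bar lying across the yellow block. Its eye is at crop (301,184), image (327.2,177.6), and is evenly dark, so the keeper hole is roughly beneath it. Next I'll descend on the red pin.

Emit:
play_rows:
  moves:
    - [[-1,1,42,0,0,0],[-1,1.3,42,0,0,0],[0,0,22,0,0,0],[0,0,10,0,0,0],[0,0,0,0,0,0]]

```text
time_s: 9.15
position: [0.5215, -0.3448, 0.0713]
tcp_rot: [[-0.081, 0.997, -0.002], [0.997, 0.081, 0.002], [0.002, -0.002, -1.0]]
force: [1.1, -0.7, 0.4]
opening: 0.501
grasp_force: 0.0
```

Emit:
play_rows:
  moves:
    - [[0,0,0,0,0,0],[0,0,0,0,0,0],[0,0,0,0,0,0],[0,0,0,0,0,0],[0,0,0,0,0,0]]
  fingers: -1

```text
time_s: 9.65
position: [0.5223, -0.346, 0.0736]
tcp_rot: [[-0.081, 0.997, 0.001], [0.997, 0.081, -0.001], [-0.001, 0.001, -1.0]]
force: [0.0, -0.0, 2.8]
opening: 0.198
grasp_force: 29.8
```

Emit:
play_rows:
  moves:
    - [[0,0,0,0,0,0],[0,0,0,0,0,0],[0,0,0,0,0,0]]

```text
time_s: 9.95
position: [0.5223, -0.346, 0.0735]
tcp_rot: [[-0.081, 0.997, 0.001], [0.997, 0.081, -0.001], [-0.001, 0.001, -1.0]]
force: [-0.5, 0.5, 6.0]
opening: 0.196
grasp_force: 29.8
```

Run:
```python
from h import *
T=np.load("top.npy",allow_pickle=True).item();S=np.load("sc.npy",allow_pickle=True).item()
im=cv2.imread("pics/T4.png",0).astype(float)
w=im[171:185,321:334]; d=np.clip(150-w,0,None); yy,xx=np.mgrid[171:185,321:334]; p=((d*xx).sum()/d.sum(),(d*yy).sum()/d.sum())
print(p,"eye top",at_z(T,p,.11))
im0=cv2.imread("pics/top0.png",0).astype(float); w=im0[174:183,323:332]; print(w.astype(int))
d=np.clip(np.median(w)-25-w,0,None);yy,xx=np.mgrid[174:183,323:332];p=((d*xx).sum()/d.sum(),(d*yy).sum()/d.sum());print(p,"hole top",at_z(T,p,.098))
s=cv2.imread("pics/S4.png",0);print(s[168:184,294:312])
st=bot.read_state();print(st["position"],st["force"],st["opening"],st["grasp_force"])
```

```text
(np.float64(327.03846153846155), np.float64(177.26282051282053)) eye top [ 0.5974 -0.1632  0.11  ]
[[194 192 191 191 189 191 191 192 193]
 [193 192 185 173 166 173 184 189 193]
 [190 182 157 125 113 123 150 178 191]
 [187 164 125  98  93  99 123 162 187]
 [186 160 117 101  94  99 119 158 187]
 [188 168 138 109 101 110 133 166 189]
 [191 185 162 140 128 132 155 179 191]
 [192 191 185 176 169 175 182 191 193]
 [193 193 193 190 189 191 194 193 194]]
(np.float64(327.0428893905192), np.float64(177.8408577878104)) hole top [ 0.5978 -0.1631  0.098 ]
[[116 117 115 115 116 116 117 119 123 129 134 143 154 163 169 173 170 170]
 [116 117 117 118 117 120 124 131 141 148 153 162 167 172 173 174 171 170]
 [115 116 120 124 130 132 143 152 159 165 169 173 175 176 177 173 171 170]
 [120 127 136 144 152 156 160 164 168 173 179 182 186 183 180 175 172 171]
 [131 144 156 165 169 169 168 168 173 179 190 200 204 202 194 184 178 174]
 [144 156 166 172 174 175 173 177 183 195 212 222 226 225 217 209 198 188]
 [147 156 165 168 174 182 189 196 208 218 228 233 235 235 231 227 222 215]
 [148 152 160 171 187 203 214 219 224 227 230 232 232 233 234 234 232 229]
 [154 161 174 194 212 223 228 230 227 220 216 213 213 220 228 234 235 233]
 [171 185 201 218 228 234 236 234 227 211 194 186 185 198 219 231 232 226]
 [204 217 225 231 235 237 236 236 229 218 208 201 198 207 220 225 219 204]
 [224 231 235 237 237 238 237 237 234 230 226 223 219 217 214 205 186 162]
 [229 233 235 237 237 237 236 236 235 234 231 225 218 202 183 163 146 133]
 [227 230 234 234 234 235 235 235 233 228 221 207 187 163 146 135 128 130]
 [232 233 233 230 229 230 230 229 223 210 185 163 144 135 130 126 130 141]
 [235 235 234 230 226 221 216 208 192 168 146 134 130 133 140 149 156 170]]
[ 0.5223 -0.346   0.0735] [-0.4789  0.5228  5.981 ] 0.19629460028644424 29.838270521722734
```

Emit:
play_rows:
  moves:
    - [[0,0,-10,0,0,0],[0,0,-20,0,0,0],[0,0,-30,0,0,0],[0,0,-40,0,0,0],[0,0,-40,0,0,0]]

```text
time_s: 10.45
position: [0.5213, -0.3449, 0.2134]
tcp_rot: [[-0.081, 0.997, -0.002], [0.997, 0.081, 0.002], [0.002, -0.001, -1.0]]
force: [-0.7, -0.1, -1.7]
opening: 0.197
grasp_force: 29.8
```

Run:
```python
from h import *
s=bot.read_state();print(s["position"],s["force"])
rows([.5974,-.1632,.213],9)
```

```text
[ 0.5213 -0.3449  0.2134] [-0.6964 -0.102  -1.6903]
5 rows
[35.0, 18.1, 0.1, -0.0, -0.0, -0.015]
[34.7, 18.6, 0.1, -0.0, -0.0, -0.015]
[34.4, 19.2, 0.1, -0.0, -0.0, -0.015]
[34.1, 19.7, 0.1, -0.0, -0.0, -0.015]
[33.8, 20.2, 0.1, -0.0, -0.0, -0.015]
```

Emit:
play_rows:
  moves:
    - [[35,18,0,0,0,-0.015],[35,19,0,0,0,-0.015],[34,19,0,0,0,-0.015],[34,20,0,0,0,-0.015],[34,20,0,0,0,-0.015]]

```text
time_s: 10.95
position: [0.5984, -0.1624, 0.2127]
tcp_rot: [[-0.156, 0.988, -0.0], [0.988, 0.156, 0.0], [0.0, -0.0, -1.0]]
force: [0.4, -0.3, 0.1]
opening: 0.2
grasp_force: 29.8
```

Emit:
play_rows:
  moves:
    - [[0,0,20,0,0,0],[0,0,10,0,0,0],[0,0,0,0,0,0],[0,0,0,0,0,0],[0,0,0,0,0,0]]

```text
time_s: 11.45
position: [0.5984, -0.1652, 0.1832]
tcp_rot: [[-0.154, 0.988, 0.001], [0.988, 0.154, -0.001], [-0.001, 0.001, -1.0]]
force: [0.5, -0.1, -0.9]
opening: 0.195
grasp_force: 29.8
```

Run:
```python
from h import *
P=[];
for i in range(3):
    T=bot.capture("top");s=bot.read_state();P.append(s["position"]);print(s["position"],s["force"],s["tcp_rot"][:,2])
S=bot.capture("scene");W=bot.capture("wrist")
for n,c in(("T",T),("S",S)):
    im=c["image"].astype(int);m=((im[...,2]>110)&(im[...,1]<70)&(im[...,0]<70)).astype(np.uint8)
    k,l,st,ce=cv2.connectedComponentsWithStats(m);print(n,[(st[i],ce[i]) for i in range(1,k) if st[i][4]>8])
    for q in("pin","pin_collar","bar_eye"): print(q,[(r["centre"],round(r["confidence"],2)) for r in bot.pinpoint(c,q)[:3]])
tip=P[-1]+np.array([0,0,-.066]);print("expected tip px",proj(S,tip),"collar",proj(S,tip+[0,0,.046]),"eye",proj(S,[.5974,-.1632,.11]))
a=cv2.resize(S["image"][110:210,240:360],None,fx=6,fy=6,interpolation=cv2.INTER_CUBIC)
cv2.imwrite("pics/v5.png",a)
np.save("sc.npy",{k:np.array(S[k]) for k in("R","t","fx","fy","cx","cy")},allow_pickle=True)
```

```text
[ 0.5985 -0.1651  0.1833] [ 0.0842 -0.1581 -0.9746] [ 0.0012 -0.0006 -1.    ]
[ 0.5985 -0.1649  0.1833] [-0.4361  0.4778 -0.8509] [ 0.0012 -0.0006 -1.    ]
[ 0.5985 -0.1648  0.1832] [-0.6832  0.2305 -0.0524] [ 0.0011 -0.0005 -1.    ]
T []
pin [([397.5, 240.6], 0.53), ([435.2, 211.1], 0.42), ([421.3, 213.1], 0.39)]
pin_collar [([396.3, 240.6], 0.47)]
bar_eye []
S []
pin []
pin_collar []
bar_eye []
expected tip px [304.6334 173.7124] collar [304.5041 154.0016] eye [304.4261 177.1121]
```

View pics/v5.png

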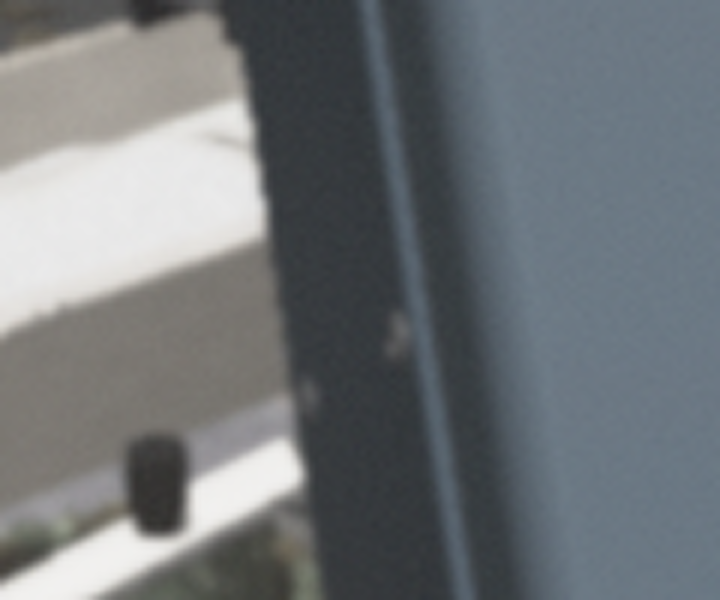

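The arm hides the pin and the eye from the scene camera; only the bar knob at crop (158,485) shows. So I'll go on by feel. I'll make a small correction from the two-view eye estimate, then lower gently.

Emit:
play_rows:
  moves:
    - [[0.5,-1.4,2,0,0,0],[0,0,2,0,0,0],[0,0,1,0,0,0],[0,0,1,0,0,0],[0,0,1,0,0,0]]

```text
time_s: 12.5
position: [0.5969, -0.1637, 0.1754]
tcp_rot: [[-0.155, 0.988, -0.0], [0.988, 0.155, -0.0], [-0.0, -0.0, -1.0]]
force: [-0.2, 0.4, -0.3]
opening: 0.2
grasp_force: 29.8
```

Emit:
play_rows:
  moves:
    - [[0,0,0,0,0,0],[0,0,0,0,0,0]]

```text
time_s: 12.7
position: [0.5969, -0.1637, 0.1756]
tcp_rot: [[-0.155, 0.988, 0.0], [0.988, 0.155, -0.0], [-0.0, 0.0, -1.0]]
force: [1.1, -0.1, -0.3]
opening: 0.195
grasp_force: 29.8
```

Emit:
play_rows:
  moves:
    - [[0,0,1,0,0,0],[0,0,1,0,0,0],[0,0,0,0,0,0]]

```text
time_s: 13.0
position: [0.5969, -0.1638, 0.1736]
tcp_rot: [[-0.155, 0.988, 0.0], [0.988, 0.155, -0.0], [-0.0, 0.0, -1.0]]
force: [0.5, -0.4, 1.9]
opening: 0.195
grasp_force: 29.8
```

Emit:
play_rows:
  moves:
    - [[0,0,1,0,0,0],[0,0,0.5,0,0,0],[0,0,0,0,0,0]]

```text
time_s: 13.3
position: [0.597, -0.1638, 0.1722]
tcp_rot: [[-0.155, 0.988, 0.0], [0.988, 0.155, -0.0], [-0.0, 0.0, -1.0]]
force: [0.3, -0.4, 1.6]
opening: 0.196
grasp_force: 29.8
```

Emit:
play_rows:
  moves:
    - [[0,0,1,0,0,0],[0,0,1,0,0,0],[0,0,0,0,0,0]]

```text
time_s: 13.6
position: [0.597, -0.1638, 0.1702]
tcp_rot: [[-0.155, 0.988, 0.0], [0.988, 0.155, -0.0], [-0.0, 0.0, -1.0]]
force: [0.4, 0.2, 3.0]
opening: 0.198
grasp_force: 29.8
```

Emit:
play_rows:
  moves:
    - [[0,0,1,0,0,0],[0,0,1,0,0,0],[0,0,1,0,0,0],[0,0,0,0,0,0]]

```text
time_s: 14.0
position: [0.5966, -0.1638, 0.1666]
tcp_rot: [[-0.155, 0.988, -0.001], [0.988, 0.155, -0.0], [0.0, -0.001, -1.0]]
force: [0.6, -1.3, -1.0]
opening: 0.2
grasp_force: 29.8
```

Emit:
play_rows:
  moves:
    - [[0,0,1,0,0,0],[0,0,1,0,0,0],[0,0,1,0,0,0],[0,0,0,0,0,0]]

```text
time_s: 14.4
position: [0.5968, -0.1638, 0.1639]
tcp_rot: [[-0.155, 0.988, -0.0], [0.988, 0.155, -0.0], [-0.0, -0.0, -1.0]]
force: [0.4, -1.0, -1.6]
opening: 0.196
grasp_force: 29.8
```

Emit:
play_rows:
  moves:
    - [[0,0,1,0,0,0],[0,0,1,0,0,0],[0,0,0,0,0,0]]

```text
time_s: 14.7
position: [0.5968, -0.1637, 0.1619]
tcp_rot: [[-0.155, 0.988, -0.0], [0.988, 0.155, -0.0], [-0.0, -0.0, -1.0]]
force: [0.1, -2.0, -1.2]
opening: 0.193
grasp_force: 29.8
```

Emit:
play_rows:
  moves:
    - [[0,0,1,0,0,0],[0,0,1,0,0,0],[0,0,0,0,0,0]]

```text
time_s: 15.0
position: [0.5968, -0.1637, 0.1599]
tcp_rot: [[-0.155, 0.988, -0.0], [0.988, 0.155, -0.0], [-0.0, -0.0, -1.0]]
force: [0.0, -1.7, -0.3]
opening: 0.196
grasp_force: 29.8
```

Emit:
play_rows:
  moves:
    - [[0,0,1,0,0,0],[0,0,1,0,0,0],[0,0,1,0,0,0],[0,0,0,0,0,0]]

```text
time_s: 15.4
position: [0.5968, -0.1637, 0.1569]
tcp_rot: [[-0.155, 0.988, -0.0], [0.988, 0.155, -0.0], [-0.0, -0.0, -1.0]]
force: [-0.9, -1.7, 0.3]
opening: 0.197
grasp_force: 29.8
```

Emit:
play_rows:
  moves:
    - [[-0.3,0,1,0,0,0],[0,0,1,0,0,0],[0,0,1,0,0,0],[0,0,1,0,0,0],[0,0,1,0,0,0]]

```text
time_s: 15.9
position: [0.5968, -0.164, 0.1519]
tcp_rot: [[-0.155, 0.988, -0.0], [0.988, 0.155, 0.0], [0.0, -0.0, -1.0]]
force: [-0.7, -1.8, 0.1]
opening: 0.196
grasp_force: 29.8
```

Emit:
play_rows:
  moves:
    - [[-0.3,0,1,0,0,0],[0,0,1.5,0,0,0],[0,0,1.5,0,0,0],[0,0,1.5,0,0,0],[0,0,1.5,0,0,0]]

```text
time_s: 16.4
position: [0.5968, -0.1642, 0.1449]
tcp_rot: [[-0.155, 0.988, -0.0], [0.988, 0.155, 0.0], [0.0, -0.0, -1.0]]
force: [0.1, -0.8, -0.4]
opening: 0.196
grasp_force: 29.8
```

Emit:
play_rows:
  moves:
    - [[0,0,1.5,0,0,0],[0,0,1.5,0,0,0],[0,0,1.5,0,0,0],[0,0,1.5,0,0,0],[0,0,1,0,0,0]]

```text
time_s: 16.9
position: [0.5969, -0.1643, 0.1379]
tcp_rot: [[-0.155, 0.988, -0.0], [0.988, 0.155, 0.0], [0.0, -0.0, -1.0]]
force: [-0.3, -1.1, -0.0]
opening: 0.199
grasp_force: 29.8
```

Emit:
play_rows:
  moves:
    - [[0,0,1,0,0,0],[0,0,1,0,0,0],[0,0,1,0,0,0],[0,0,0,0,0,0]]

```text
time_s: 17.3
position: [0.5969, -0.1643, 0.1349]
tcp_rot: [[-0.155, 0.988, -0.0], [0.988, 0.155, -0.0], [0.0, -0.0, -1.0]]
force: [0.3, -0.0, -0.7]
opening: 0.199
grasp_force: 29.8
```

Emit:
play_rows:
  moves:
    - [[0,0,1,0,0,0],[0,0,1,0,0,0],[0,0,0,0,0,0]]

```text
time_s: 17.6
position: [0.5968, -0.1643, 0.1329]
tcp_rot: [[-0.155, 0.988, -0.0], [0.988, 0.155, 0.0], [0.0, -0.0, -1.0]]
force: [0.0, -1.1, 0.4]
opening: 0.194
grasp_force: 29.8
```

Emit:
play_rows:
  moves:
    - [[0,0,0.7,0,0,0],[0,0,0.7,0,0,0],[0,0,0,0,0,0]]

```text
time_s: 17.9
position: [0.5969, -0.1643, 0.1316]
tcp_rot: [[-0.155, 0.988, -0.0], [0.988, 0.155, -0.0], [0.0, -0.0, -1.0]]
force: [-0.3, -0.8, 0.3]
opening: 0.199
grasp_force: 29.8
```

Emit:
play_rows:
  moves:
    - [[0,0,0.7,0,0,0],[0,0,0.7,0,0,0],[0,0,0,0,0,0]]

```text
time_s: 18.2
position: [0.5969, -0.1643, 0.1301]
tcp_rot: [[-0.155, 0.988, -0.0], [0.988, 0.155, -0.0], [-0.0, -0.0, -1.0]]
force: [-0.4, -1.1, 0.5]
opening: 0.199
grasp_force: 29.8
```

Emit:
play_rows:
  moves:
    - [[0,0,0.6,0,0,0],[0,0,0.6,0,0,0],[0,0,0,0,0,0]]

```text
time_s: 18.5
position: [0.5969, -0.1643, 0.129]
tcp_rot: [[-0.155, 0.988, -0.0], [0.988, 0.155, -0.0], [-0.0, -0.0, -1.0]]
force: [-1.1, -0.6, -0.0]
opening: 0.199
grasp_force: 29.8
```

Emit:
play_rows:
  moves:
    - [[0,0,0.5,0,0,0],[0,0,0.5,0,0,0],[0,0,0,0,0,0]]

```text
time_s: 18.8
position: [0.597, -0.1643, 0.1281]
tcp_rot: [[-0.155, 0.988, 0.0], [0.988, 0.155, -0.0], [-0.0, 0.0, -1.0]]
force: [0.3, -1.7, 0.4]
opening: 0.198
grasp_force: 29.8
```

Emit:
play_rows:
  moves:
    - [[0,0,0.5,0,0,0],[0,0,0.5,0,0,0],[0,0,0,0,0,0]]

```text
time_s: 19.1
position: [0.597, -0.1644, 0.1272]
tcp_rot: [[-0.155, 0.988, 0.0], [0.988, 0.155, -0.0], [-0.0, 0.0, -1.0]]
force: [-0.1, -1.1, 1.2]
opening: 0.195
grasp_force: 29.8
```

Emit:
play_rows:
  moves:
    - [[0,0,0.4,0,0,0],[0,0,0.4,0,0,0],[0,0,0,0,0,0]]

```text
time_s: 19.4
position: [0.597, -0.1644, 0.1263]
tcp_rot: [[-0.155, 0.988, 0.0], [0.988, 0.155, -0.0], [-0.0, 0.0, -1.0]]
force: [-0.2, -1.4, 3.0]
opening: 0.2
grasp_force: 29.8
```

Emit:
play_rows:
  moves:
    - [[0,0,0.5,0,0,0],[0,0,0,0,0,0]]

```text
time_s: 19.6
position: [0.597, -0.1644, 0.1258]
tcp_rot: [[-0.155, 0.988, 0.0], [0.988, 0.155, -0.0], [-0.0, 0.0, -1.0]]
force: [-0.1, -1.9, 2.0]
opening: 0.2
grasp_force: 29.8
```

Emit:
play_rows:
  moves:
    - [[0,0,0,0,0,0],[0,0,0,0,0,0],[0,0,0,0,0,0],[0,0,0,0,0,0]]
  fingers: 0.2

```text
time_s: 20.0
position: [0.5967, -0.1639, 0.1254]
tcp_rot: [[-0.155, 0.988, -0.001], [0.988, 0.155, 0.001], [0.001, -0.001, -1.0]]
force: [-0.3, 0.5, -0.2]
opening: 0.474
grasp_force: 0.0
```

Emit:
play_rows:
  moves:
    - [[0,0,-15,0,0,0],[0,0,-35,0,0,0],[0,0,-45,0,0,0],[-45,0,0,0,0,0],[-45,0,0,0,0,0]]

```text
time_s: 20.5
position: [0.6121, -0.2531, 0.2233]
tcp_rot: [[-0.158, 0.987, 0.004], [0.987, 0.158, -0.002], [-0.002, 0.003, -1.0]]
force: [1.3, -0.9, -1.3]
opening: 0.595
grasp_force: 0.0
```

Emit:
play_rows:
  moves:
    - [[-45,0,0,0,0,0],[-45,0,0,0,0,0],[-45,0,0,0,0,0],[0,0,0,0,0,0]]

```text
time_s: 20.9
position: [0.6316, -0.3934, 0.2199]
tcp_rot: [[-0.15, 0.989, 0.002], [0.989, 0.15, -0.004], [-0.004, 0.001, -1.0]]
force: [0.8, -0.1, 0.9]
opening: 0.603
grasp_force: 0.0
```

Run:
```python
from h import *
T,S=bot.capture("top"),bot.capture("scene");ps=[]
for n,c in(("T",T),("S",S)):
    im=c["image"].astype(int);m=((im[...,2]>110)&(im[...,1]<70)&(im[...,0]<70)).astype(np.uint8)
    k,l,st,ce=cv2.connectedComponentsWithStats(m);i=1+np.argmax(st[1:,4]);print(n,st[i],ce[i]);ps.append(ce[i])
    print([(r["centre"],round(r["confidence"],2)) for r in bot.pinpoint(c,"pin_collar")[:4]])
print("red knob",*tri(T,ps[0],S,ps[1]))
for z in(.125,.129,.133):print(z,proj(T,[.597,-.164,z]),proj(S,[.597,-.164,z]))
a=cv2.resize(S["image"][140:220,250:330],None,fx=7,fy=7,interpolation=cv2.INTER_CUBIC)
b=cv2.resize(T["image"][170-20:170+60,260:340],None,fx=3,fy=7,interpolation=cv2.INTER_CUBIC)
cv2.imwrite("pics/v6.png",np.hstack([a,b]))
```

```text
T [550 242   5   6   8] [551.875 244.75 ]
[([328.2, 178.2], 0.41)]
S [302 166   8  11  71] [305.0845 170.4507]
[([302.1, 178.3], 0.66)]
red knob [ 0.5595 -0.4226  0.1544] 0.47096193585179036
0.125 [327.3112 176.436 ] [304.7892 170.7734]
0.129 [327.2912 176.1702] [304.7785 169.0804]
0.133 [327.2711 175.9026] [304.7677 167.3807]
```

View pics/v6.png

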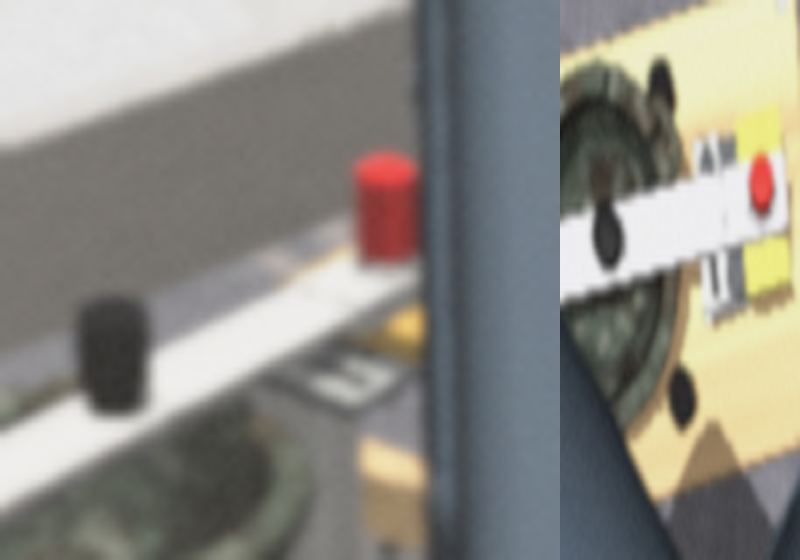

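The scene crop shows the red knob upright at (388,210) with its collar down on the bar. In the top view it sits centred over the yellow block at (762,183). The pin is home and released, and the gripper is clear.

```bash
python3 -c "
from rig import bot
print(bot.hand_in())"
```

```text
the job is handed in; nothing more can be done
None
```

I swung the bar over the keeper block, pushed the red pin through the eye and the block's hole until its collar was on the bar, let go, and handed the job in. The last pictures showed the pin upright and seated, and the wrist force stayed under about 3 N during insertion, but hand-in returned no verdict.

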